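# Shim the rocking bench scale

## Task

The bench scale rocks because the rubber foot at one of its corners hangs a few millimetres clear of the table. Without picking anything up, push the loose plastic wedge along the table, thin end first, under that foot until it sits snug and takes some of the weight, leaving the scale level and standing where it is; then press down firmly with the fingertips on the round pad above that foot to check that the corner no longer gives, and move clear. Leave everything else on the table alone.

Things in the scene. Friction and masses are not known exactly. Their poses are not given: they have to be found in the camera images.
- scale: Loose bench scale, about 3 kg: X-shaped base with feet 105 mm from its centre along its x and y, white housing, round plate 190 mm wide whose top is 80 mm up, display on a post, 180 mm high, at its (-x,-y) corner. The short foot is at (+x,+y), opposite the display; the other three stand on the table. Origin on the table under its middle. It stands level; about 2 N on the short corner rocks it.
- foot_underside (a point): Lowest point of the short foot, a rubber ball 22 mm in diameter on a 14 mm stud; 4 to 8 mm above the table at the start, and rigid. Axes as the scale's. The wedge can come in freely from the scale's +x and +y sides.
- corner_pad (a point): Centre of the flat top of the round aluminium pad, 36 mm in diameter, right above the short foot, 44 mm above the table: the place to press. The weighing plate's rim is 53 mm from it and 36 mm higher.
- wedge: Loose grey plastic wedge, 60 g, 80 mm long, 45 wide, 2 mm high at the thin end, 20 at the flat back. Origin: centre of its underside; x points to the thin end, back face at x = -40 mm. It lies on the scale's +y side, thin end 45 to 80 mm from the short foot and aimed roughly at it. It slides easily until it meets the foot, then the push rises: 4 to 8 N is snug, and past about 10 N the whole scale slides.
- block: Bystander: plain rectangular grey plastic block 70 x 40 x 16 mm, too thick for the gap, lying near the wedge. Origin under its centre.
- jar: Bystander: white jar with a metal lid, 48 mm in diameter, 48 mm high, near the wedge. Origin under its centre.
- lotion: Bystander: white bottle, 64 mm in diameter, 170 mm high. Origin under its centre.
- ferrule: Bystander: steel pipe ferrule with a flange at the bottom, 64 mm in diameter, 40 mm high. Origin under its centre.
- cup: Bystander: steel cup, 70 mm in diameter, 55 mm high. Origin under its centre.
- sachets: Bystander: pack of flat paper sachets, 150 x 110 x 30 mm. Origin under its centre.
- spatula: Bystander: spatula with a white handle, 280 mm long, lying flat, x along it from handle to blade.
- pot: Bystander: amber glass jar with a black lid, 68 mm in diameter, 70 mm high. Origin under its centre.
Things that resemble listed ones, but are neither listed nor needed, are in the scene too. Leave any green or purple look-alike of the wedge alone.

How it is judged:
By the outcome, as a careful person would: the job done as asked, in the order asked, and still so for the second after the job is handed in, with the robot touching nothing.
It also fails if it takes over 54 s, if anything falls off the work surface, if the arm or the gripper's body presses on something with over 40 N, if the wrist force passes 120 N, or if a joint passes its speed limit or range.

## Robot

A 6-joint arm with a two-finger parallel gripper is mounted at the origin on the work surface. World frame = base frame: x ahead of the robot, y to its left, z up, the work surface at z = 0. Lengths are in m, angles in rad, forces in N, time in s.
With the tool pointing down it reaches from about 0.225 to 0.875 m from the base axis. Payload 3.4 kg.
Tool frame: the origin (TCP) lies at the very end of the fingers, on their centre line; the grasp point (between the pads) lies 19 mm behind it; z points along the fingers, y is the direction in which the jaws open and shut (so a half turn about z gives the same grasp; the last joint's range is limited). The gripper opens to 85 mm and grips with 20 to 120 N. Pads are 22 mm wide; open, the fingers measure 114 mm over their backs; the gripper's body (76 mm by 85 mm) begins 54 mm behind the grasp point. The pads swing forward as they close: fully open they stand 13 mm farther back than shut.
Start: joints at [1.166, 0.276, 1.505, -0, 1.361, -0.121], TCP at [0.161, 0.552, 0.211] pointing down, gripper open.
Joint ranges: [-2.89, 2.89], [-0.75, 2.08], [0.22, 2.7], [-1.18, 4.32], [0.11, 2.71], [-2.7, 2.7]. Speed limits (rad/s): [2.57, 2.57, 3.14, 3.14, 3.14, 3.14].

## Interface

Orientations are given as a unit quaternion [w, x, y, z].
In Python, from rig import manip, viewer, job gives the robot as it stands.
- The arm moves only by the shell command python3 -m crank 'ROWS' [OPENING] [FORCE]. ROWS is JSON, a list of rows, each a list of 6 numbers: the shift along the tool's x, y, z in m, then the turn, a rotation vector about the tool's x, y, z in degrees. In form: [[dx, dy, dz, rx, ry, rz], ...]. A call has 1 to 20 rows; each row is the pose to reach, as a shift and turn from the pose measured when the call began, along the tool's axes at that moment; what a row does not reach only later rows make up. A row lasts 1/8 s, in which the tool goes at most 62.5 mm and 10.7 degrees, less where a joint would pass 70% of its speed; a pose out of reach is approached as far as the arm can. A call with a gripper value outside its range is refused whole. OPENING is the opening, from 0 (shut) to 1 (fully open), set as the call begins (- or left out, the last holds). The fingers move at their own pace and stop on an object; FORCE is the grip in N (left out, the last holds). Time passes only in rows, so rows that repeat a pose let the fingers close. It gives the time, the measured TCP pose, the force and the opening at its end, in the units of the state.
- manip.get_state(): the state, without advancing time (a new reading comes with each control period).
- viewer.get_image(name): name is "scene" or "side" or "wrist"; returns a dict with "frame" (420x560x3 uint8, blue, green, red), "range_z" (420x560 float32, m along the optical axis (not along the pixel's ray), 0 where there is no reading), "intrinsics" (3x3 intrinsics, pixels), "world_from_camera" (4x4, takes a point from camera to world coordinates); the wrist camera has in their place "mount" (4x4, takes a point from camera to tool coordinates, whose origin is the TCP and whose axes are the flange's). Camera axes: x right, y up, looking along -z (the intrinsics and any distortion apply to the point x, -y, -z); pixel columns grow to the right and rows downward; lengths in m; the calibration is good to about 2 mm. A picture is of the moment at which its call begins: read the wrist's pose just before it.
- job.sign_off(): hands the job in, once; it reports no verdict.
The state is a dict: "clock": time; "qpos": joint angles; "qd": joint speeds; "effort": joint torques, N m; "position": TCP position; "ee_rot": TCP orientation; "contact_force": force on the tool from outside, world axes, zero at the start; "moment": the same for the moment, N m; "width": finger opening in m.
Only numpy, scipy, OpenCV 4.12 (cv2) and the standard library are available. Lean on these libraries where they do the work, as an engineer would, in place of code of your own. Each camera call takes 0.05 s, during which the arm holds its last target. There are 200 camera calls.

## Working session

There is one attempt and no reset: what is moved stays moved. The work goes in short steps, Python scripts to look and compute and a shell command to move; the robot and the scene stay as the last step left them, time stands still between calls to the robot, and variables do not carry over. Pictures are saved under pics/ and viewed, about 8 in all and at most 12, crops included, and the job is handed in when it is done.

```bash
mkdir -p pics; cat > h.py <<'E'
import numpy as np, cv2
from rig import manip, viewer, job
from scipy.spatial.transform import Rotation as R
def Rt(s):
    w,x,y,z=s["ee_rot"]; return R.from_quat([x,y,z,w]).as_matrix()
def grab(n):
    s=manip.get_state(); d=viewer.get_image(n)
    if n=="wrist":
        T=np.eye(4);T[:3,:3]=Rt(s);T[:3,3]=s["position"];d["T"]=T@d["mount"]
    else: d["T"]=d["world_from_camera"]
    return d
def cloud(d):
    K=d["intrinsics"];z=d["range_z"];v,u=np.mgrid[:z.shape[0],:z.shape[1]]
    P=np.stack([(u-K[0,2])/K[0,0]*z,-(v-K[1,2])/K[1,1]*z,-z],-1)
    return P@d["T"][:3,:3].T+d["T"][:3,3]
def ray(d,u,v,h):
    K=d["intrinsics"];r=d["T"][:3,:3]@np.array([(u-K[0,2])/K[0,0],-(v-K[1,2])/K[1,1],-1]);o=d["T"][:3,3]
    return o+r*(h-o[2])/r[2]
E
python3 - <<'E'
from h import *
import pickle
for n in("scene","side","wrist"):
    d=grab(n);pickle.dump(d,open(n+".pkl","wb"));cv2.imwrite(f"pics/{n}.png",d["frame"]);print(n,d["intrinsics"].round(1).tolist(),d["T"].round(3).tolist())
    print({k:v for k,v in d.items() if k not in("frame","range_z","intrinsics","T","world_from_camera")})
print(manip.get_state())
E
```

```text
scene [[434.7, 0.0, 276.7], [0.0, 434.7, 207.7], [0.0, 0.0, 1.0]] [[0.402, -0.773, 0.49, 1.244], [0.916, 0.337, -0.22, -0.283], [0.005, 0.537, 0.843, 1.23], [0.0, 0.0, 0.0, 1.0]]
{}
side [[419.8, 0.0, 278.7], [0.0, 419.8, 211.1], [0.0, 0.0, 1.0]] [[-0.999, 0.027, -0.034, 0.519], [-0.043, -0.752, 0.657, 0.846], [-0.008, 0.658, 0.753, 1.017], [0.0, 0.0, 0.0, 1.0]]
{}
wrist [[336.8, 0.0, 278.4], [0.0, 336.8, 212.1], [0.0, 0.0, 1.0]] [[0.28, -0.923, -0.264, 0.094], [0.96, 0.269, 0.078, 0.572], [-0.001, -0.275, 0.961, 0.373], [0.0, 0.0, 0.0, 1.0]]
{'mount': array([[ 2.20250022e-04,  9.61373120e-01,  2.75248388e-01,
         6.95438807e-02],
       [ 9.99999597e-01,  2.77880638e-05, -8.97242788e-04,
         8.08653063e-04],
       [-8.70233718e-04,  2.75248475e-01, -9.61372727e-01,
        -1.63431278e-01],
       [ 0.00000000e+00,  0.00000000e+00,  0.00000000e+00,
         1.00000000e+00]])}
{'clock': 0.15, 'qpos': array([ 1.16598990e+00,  2.76451904e-01,  1.50579805e+00, -4.56256105e-06,
        1.36070090e+00, -1.20992964e-01]), 'qd': array([-6.91303686e-04, -2.34310322e-03, -1.98394222e-03, -1.48534474e-03,
        7.38575020e-04,  6.21101198e-05]), 'effort': array([ 3.12844320e-03, -4.17143083e+01, -2.46034276e+01, -3.04043087e-04,
        7.58630165e-03, -3.69189411e-05]), 'position': array([0.16085493, 0.55162563, 0.21005485]), 'ee_rot': array([-1.74330703e-04,  1.41430432e-01,  9.89947964e-01, -6.56343142e-04]), 'contact_force': array([-0.15126966, -1.07014408,  0.27556917]), 'moment': array([ 0.01359152, -0.04281851, -0.00571467]), 'width': 0.08547744424167916}
```

View pics/scene.png

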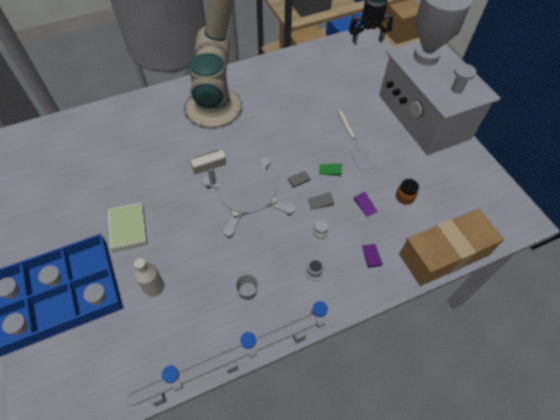

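View pics/wrist.png

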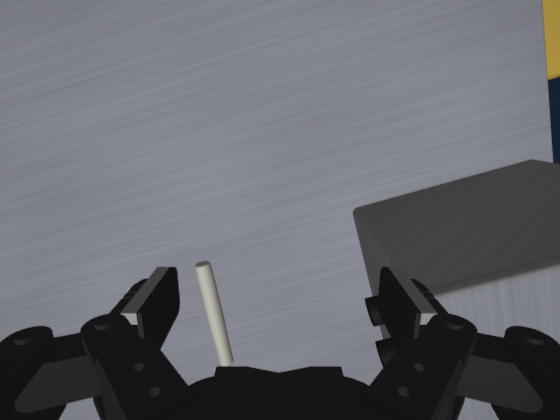

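```bash
python3 - <<'E'
from h import *
import pickle
d=pickle.load(open("scene.pkl","rb"));s=pickle.load(open("side.pkl","rb"))
a=cv2.resize(d["frame"][140:260,190:390],None,fx=4,fy=4,interpolation=cv2.INTER_CUBIC);cv2.imwrite("pics/sc.png",a)
cv2.imwrite("pics/side1.png",s["frame"])
for u,v in [(208,160),(230,228),(290,208),(265,163),(248,200),(299,179),(320,200),(321,228),(365,204),(331,169)]:
    print((u,v),ray(d,u,v,0.02).round(3),cloud(d)[v,u].round(3))
E
```

```text
(208, 160) [ 0.259 -0.11   0.02 ] [ 0.382 -0.132  0.17 ]
(230, 228) [ 0.551 -0.136  0.02 ] [ 0.563 -0.138  0.042]
(290, 208) [0.559 0.072 0.02 ] [0.571 0.066 0.041]
(265, 163) [0.352 0.07  0.02 ] [0.372 0.062 0.046]
(248, 200) [ 0.474 -0.043  0.02 ] [ 0.513 -0.055  0.081]
(299, 179) [0.463 0.15  0.02 ] [0.463 0.15  0.019]
(320, 200) [0.57  0.177 0.02 ] [0.564 0.182 0.009]
(321, 228) [0.668 0.132 0.02 ] [0.68  0.123 0.046]
(365, 204) [0.644 0.307 0.02 ] [0.64  0.311 0.013]
(331, 169) [0.469 0.271 0.02 ] [0.466 0.274 0.015]
```

View pics/sc.png

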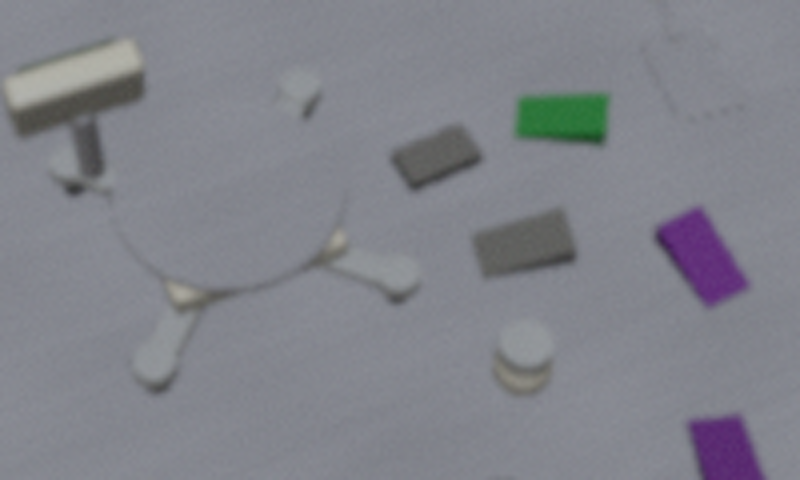

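View pics/side1.png

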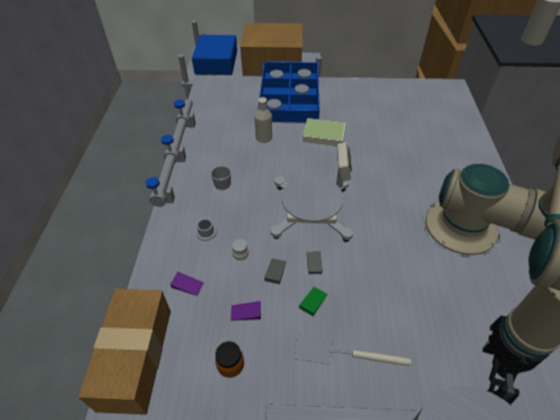

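Picture notes: the scale plate is centred at scene pixel (248,190), the display is at (208,160), and the short foot and pad are at (290,208), about (0.57, 0.07) m.

Possible wedges:
- Grey at (320,200): top about 9 mm high at its centre and in line with the foot, so this is the wedge.
- Grey at (299,179): top about 19 mm and flat, so this is the block.
- Green at (331,169), purple at (365,204) and (372,255): look-alikes, left alone.

I'll move the wrist camera above for the close check.

```bash
python3 -m crank '[[-0.476,-0.205,-0.09,0,0,74],[-0.476,-0.205,-0.09,0,0,74],[-0.476,-0.205,-0.09,0,0,74],[-0.476,-0.205,-0.09,0,0,74],[-0.476,-0.205,-0.09,0,0,74],[-0.476,-0.205,-0.09,0,0,74],[-0.476,-0.205,-0.09,0,0,74],[-0.476,-0.205,-0.09,0,0,74],[-0.476,-0.205,-0.09,0,0,74],[-0.476,-0.205,-0.09,0,0,74],[-0.476,-0.205,-0.09,0,0,74],[-0.476,-0.205,-0.09,0,0,74],[-0.476,-0.205,-0.09,0,0,74],[-0.476,-0.205,-0.09,0,0,74]]'
python3 - <<'E'
from h import *
import pickle
d=grab("wrist");pickle.dump(d,open("w1.pkl","wb"));cv2.imwrite("pics/w1.png",d["frame"]);print(manip.get_state()["qpos"].round(2))
C=cloud(d)
s=grab("scene");pickle.dump(s,open("scene.pkl","wb"))
E
```

```text
clock: 1.9
position: [0.5599, 0.2223, 0.3004]
ee_rot: [0.0, 0.708, 0.706, -0.001]
contact_force: [0.4, 0.5, -0.4]
width: 0.0852
[ 0.26  0.28  1.27 -0.    1.58  0.27]
```

View pics/w1.png

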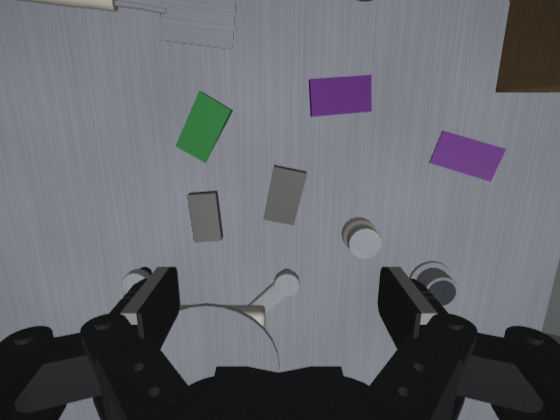

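The wrist view shows the wedge at (285,195), block at (205,217), jar at (362,240), corner pad at (287,285), and the plate at the bottom left. Next I'll measure these with masks and depth.

```bash
python3 - <<'E'
from h import *
import pickle
d=pickle.load(open("w1.pkl","rb"));C=cloud(d);f=d["frame"].astype(int)
sat=f.max(2)-f.min(2);g=f.mean(2)
for n,(u,v) in dict(table=(250,130),wedge=(285,195),block=(205,217),pad=(287,285),jar=(365,243)).items(): print(n,f[v,u],C[v,u].round(4))
m=((g<115)&(C[...,2]>0.001)&(C[...,2]<0.03)).astype(np.uint8)
m[:160]=0;m[250:]=0
n,l,st,ce=cv2.connectedComponentsWithStats(m)
for i in range(1,n):
    if st[i,4]<300: continue
    print("blob",st[i],ce[i].round())
    cs=cv2.findContours((l==i).astype(np.uint8),cv2.RETR_EXTERNAL,cv2.CHAIN_APPROX_NONE)[0][0]
    box=cv2.boxPoints(cv2.minAreaRect(cs))
    k=cv2.erode((l==i).astype(np.uint8),np.ones((5,5)))>0;P=C[k];
    A=np.c_[P[:,:2]-P[:,:2].mean(0),np.ones(len(P))];q=np.linalg.lstsq(A,P[:,2],rcond=None)[0]
    print(" plane slope,h",q.round(3),"zrange",np.percentile(P[:,2],[1,99]).round(4), P[:,:2].mean(0).round(4))
    P=C[l==i][:,:2].astype(np.float32);r=cv2.minAreaRect(P);print(" rect",np.round(r[0],4),np.round(r[1],4),round(r[2],1)); print(cv2.boxPoints(r).round(4).tolist())
# pad
k=(C[...,2]>0.036)&(C[...,2]<0.052);k[:, :255]&=False;k[:,320:]=False;k[:255]=False
k=cv2.morphologyEx(k.astype(np.uint8),cv2.MORPH_OPEN,np.ones((3,3)))
P=C[k>0];print("pad",len(P),P.min(0).round(4),P.max(0).round(4),np.median(P,0).round(4))
top=P[(P[:,1]>P[:,1].max()-0.03)];print(np.histogram(P[:,2],8))
# scale plate
s=pickle.load(open("scene.pkl","rb"));Cs=cloud(s);k=(abs(Cs[...,2]-0.08)<0.006)&(abs(Cs[...,0]-.48)<.15)&(abs(Cs[...,1]+.04)<.15)
P=Cs[k][:,:2].astype(np.float32);print("plate",cv2.minEnclosingCircle(P),np.median(P,0))
cr=cv2.resize(d["frame"][150:320,180:400],None,fx=3.5,fy=3.5,interpolation=cv2.INTER_CUBIC);cv2.imwrite("pics/w1c.png",cr)
E
```

```text
table [142 133 131] [ 5.226e-01  2.745e-01 -1.000e-04]
wedge [97 98 98] [0.5694 0.1881 0.0129]
block [102 103 103] [0.4585 0.1581 0.0167]
pad [152 148 144] [0.5718 0.0682 0.0447]
jar [155 150 146] [0.6743 0.1311 0.0482]
blob [430 160  71  21 851] [471. 167.]
 plane slope,h [ 0.217 -0.052  0.014] zrange [0.0048 0.0201] [0.8218 0.2255]
 rect [0.8091 0.222 ] [0.0842 0.0265] 1.1
[[0.766700029373169, 0.2345000058412552], [0.7671999931335449, 0.20800000429153442], [0.8514000177383423, 0.20960000157356262], [0.8508999943733215, 0.2361000031232834]]
blob [ 264  165   43   60 1800] [284. 195.]
 plane slope,h [0.048 0.22  0.012] zrange [0.003  0.0206] [0.5678 0.1871]
 rect [0.5682 0.1852] [0.0807 0.0453] 78.8
[[0.538100004196167, 0.15000000596046448], [0.5824999809265137, 0.1412000060081482], [0.5982000231742859, 0.22030000388622284], [0.5537999868392944, 0.22910000383853912]]
blob [ 187  190   36   52 1495] [205. 216.]
 plane slope,h [0.002 0.001 0.016] zrange [0.0143 0.0182] [0.4577 0.1598]
 rect [0.4551 0.1569] [0.0445 0.0696] 4.0
[[0.43059998750686646, 0.19009999930858612], [0.43540000915527344, 0.12070000171661377], [0.4796999990940094, 0.12370000034570694], [0.4749000072479248, 0.1932000070810318]]
blob [341 217  34  31 318] [353. 227.]
 plane slope,h [ 0.077 -0.117  0.02 ] zrange [0.0151 0.0239] [0.6632 0.1465]
 rect [0.6674 0.1383] [0.0473 0.0266] 37.8
[[0.6406000256538391, 0.13429999351501465], [0.6568999886512756, 0.11330000311136246], [0.6942999958992004, 0.14229999482631683], [0.6779999732971191, 0.16329999268054962]]
pad 929 [0.5266 0.0232 0.0361] [0.5887 0.0848 0.0511] [0.5595 0.0576 0.042 ]
(array([ 38, 122, 287, 318, 139,   9,   9,   7]), array([0.03613888, 0.0380077 , 0.03987653, 0.04174536, 0.04361419,
       0.04548301, 0.04735184, 0.04922067, 0.05108949]))
plate ((0.4493974447250366, -0.055439744144678116), 0.11481806635856628) [ 0.46701846 -0.04274122]
```

View pics/w1c.png

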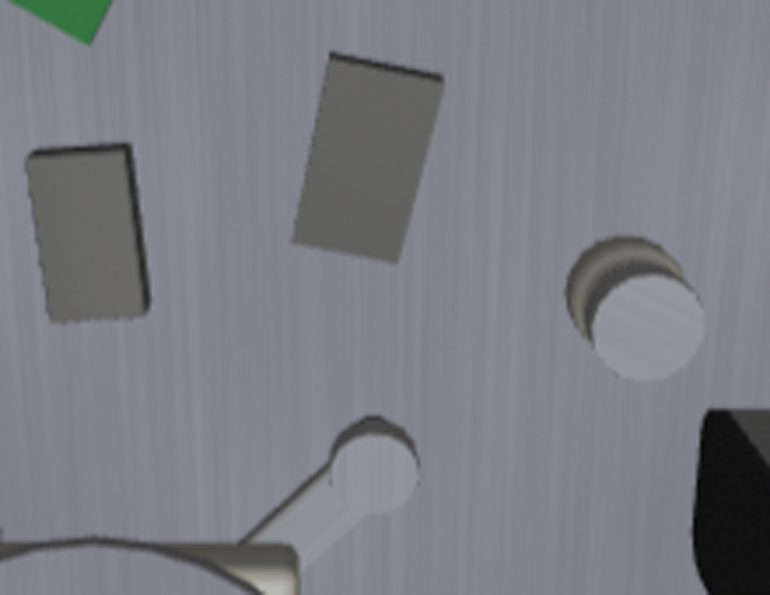

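The close crop confirms the choice. The wedge top slopes at 0.225 from 3 to 20 mm, and it measures 80.7 x 45.3 mm. The block is flat at 16 mm. The wedge is centred at (0.568, 0.185) and heads at -101°; from there the foot at (0.572, 0.068) bears -88°.

I'll descend behind the wedge with the fingers about 16 mm apart, so they act as a flat pusher facing -88°.

```bash
python3 -m crank '[[0.02,0.004,0.03,0,0,-1],[0.038,0.007,0.08,0,0,-2],[0.038,0.007,0.14,0,0,-2],[0.038,0.007,0.19,0,0,-2],[0.038,0.007,0.23,0,0,-2],[0.038,0.007,0.26,0,0,-2],[0.038,0.007,0.28,0,0,-2],[0.038,0.007,0.29,0,0,-2],[0.038,0.007,0.294,0,0,-2],[0.038,0.007,0.294,0,0,-2],[0.038,0.007,0.294,0,0,-2]]' 0.19 40
python3 - <<'E'
from h import *
import pickle
for n in("scene","side"):
    d=grab(n);pickle.dump(d,open(n+"2.pkl","wb"))
a=cv2.resize(pickle.load(open("side2.pkl","rb"))["frame"][150:320,180:400],None,fx=3.5,fy=3.5,interpolation=cv2.INTER_CUBIC);cv2.imwrite("pics/s2.png",a)
s=manip.get_state();print(s["contact_force"].round(2),s["width"],Rt(s).round(3).tolist())
E
```

```text
clock: 3.38
position: [0.5679, 0.2598, 0.0073]
ee_rot: [0.001, 0.696, 0.718, 0.0]
contact_force: [0.2, 0.8, -0.3]
width: 0.0162
[ 0.85  0.06 -0.1 ] 0.016194384167561103 [[-0.031, 1.0, 0.001], [1.0, 0.031, -0.001], [-0.001, 0.001, -1.0]]
```

View pics/s2.png

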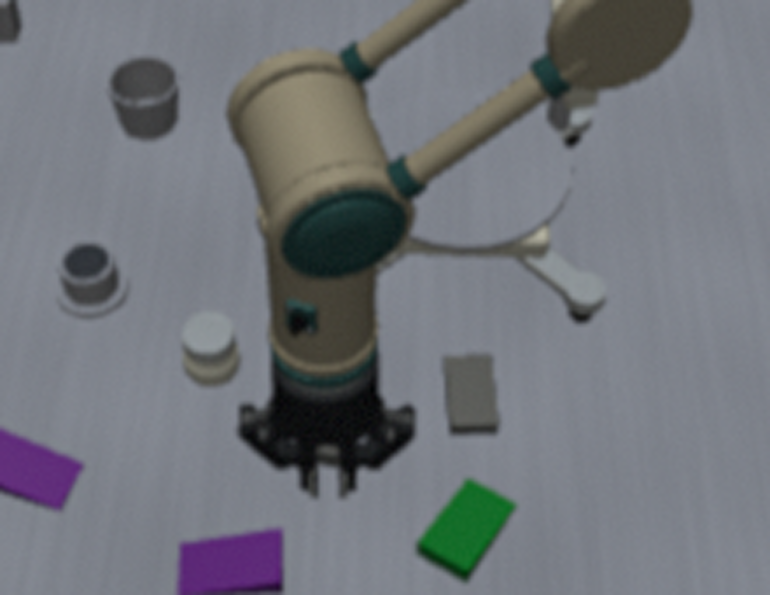

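The tips stand behind the wedge at crop pixel (328,490), clear of everything. I'll push 75 mm, which stops the thin end about 25 mm short of the foot, then check alignment.

```bash
python3 -m crank '[[-0.006,0,0,0,0,0],[-0.012,0,0,0,0,0],[-0.017,0,0,0,0,0],[-0.021,0,0,0,0,0],[-0.025,0,0,0,0,0],[-0.029,0,0,0,0,0],[-0.033,0,0,0,0,0],[-0.037,0,0,0,0,0],[-0.042,0,0,0,0,0],[-0.047,0,0,0,0,0],[-0.052,0,0,0,0,0],[-0.057,0,0,0,0,0],[-0.062,0,0,0,0,0],[-0.067,0,0,0,0,0],[-0.071,0,0,0,0,0],[-0.075,0,0,0,0,0],[-0.075,0,0,0,0,0]]'
cat > m.py <<'E'
from h import *
import sys
d=grab("scene");C=cloud(d);f=d["frame"].astype(int);g=f.mean(2)
s=manip.get_state();print(s["position"].round(4),s["contact_force"].round(2))
a=cv2.resize(d["frame"][150:270,210:370],None,fx=5,fy=5,interpolation=cv2.INTER_CUBIC);cv2.imwrite("pics/%s.png"%sys.argv[1],a)
k=(C[...,2]>0.002)&(C[...,2]<0.023)&(abs(C[...,0]-.572)<.06)&(abs(C[...,1]-.135)<.075)&(g<115)&(f.max(2)-f.min(2)<20)
k=cv2.morphologyEx(k.astype(np.uint8),cv2.MORPH_OPEN,np.ones((2,2)));n,l,st,ce=cv2.connectedComponentsWithStats(k)
i=1+st[1:,4].argmax();print(st[i],ce[i]);P=C[l==i];r=cv2.minAreaRect(P[:,:2].astype(np.float32));print(np.round(r[0],4),np.round(r[1],4),round(r[2],1),cv2.boxPoints(r).round(4).tolist())
k=(C[...,2]>0.041)&(C[...,2]<0.049)&(abs(C[...,0]-.572)<.02)&(abs(C[...,1]-.068)<.02);print("pad",k.sum(),C[k].mean(0).round(4))
E
python3 m.py p1
```

```text
clock: 5.6
position: [0.5701, 0.1845, 0.0072]
ee_rot: [0.001, 0.696, 0.718, 0.0]
contact_force: [-0.6, 0.6, 0.8]
width: 0.0162
[0.5701 0.1847 0.0072] [-0.05  0.25  0.42]
[309 197  24  13 165] [319.93939394 203.35151515]
[0.5699 0.1801] [0.0716 0.0433] 80.5 [[0.5425999760627747, 0.14839999377727509], [0.5853000283241272, 0.1412000060081482], [0.5971999764442444, 0.2117999941110611], [0.5544999837875366, 0.21899999678134918]]
pad 68 [0.57   0.0626 0.0441]
```

View pics/p1.png

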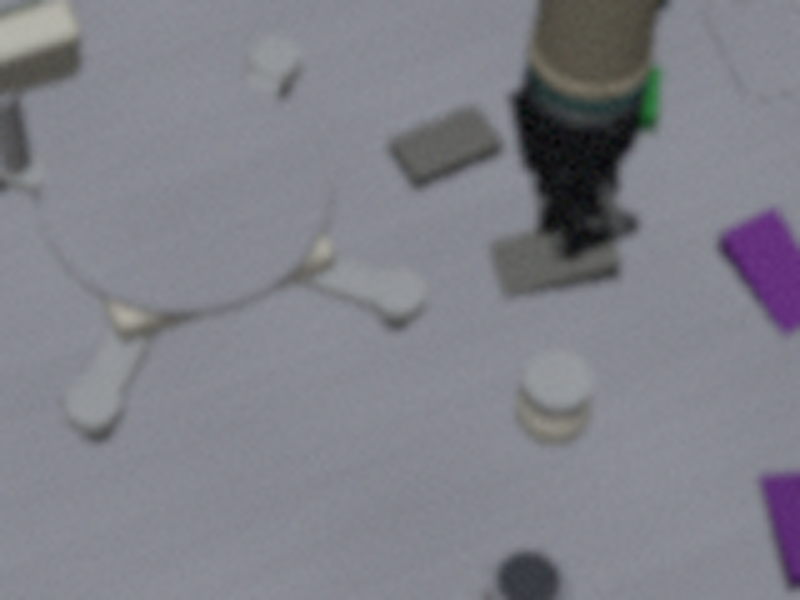

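The wedge did not move: it still spans scene pixels (308,201) to (334,205), and the fingers seem to be above it at crop pixel (590,235). I'll find the true fingertip height from depth.

```bash
python3 - <<'E'
from h import *
import pickle
def proj(d,p):
    q=np.linalg.inv(d["T"])@np.r_[p,1];K=d["intrinsics"];return (K[0,0]*q[0]/-q[2]+K[0,2]).round(1),(K[1,1]*-q[1]/-q[2]+K[1,2]).round(1)
s=manip.get_state();p=s["position"]
for n in("scene","side"):
    d=grab(n);C=cloud(d)
    for z in(0,.02,.04): print(n,z,proj(d,p+[0,0,z]))
    k=(abs(C[...,0]-p[0])<.035)&(abs(C[...,1]-p[1])<.06)&(C[...,2]>.002)&(C[...,2]<.09)&(d["frame"].mean(2)<75)
    P=C[k];P=P[P[:,2].argsort()];print(P[:12].round(3).tolist())
    v,u=[int(x) for x in proj(d,p)][::-1]
    if n=="scene":
        print(C[v-8:v+9:2,u-8:u+9:2,2].round(3)); print(d["frame"].mean(2)[v-8:v+9:2,u-8:u+9:2].round())
for n in ("scene2","side2"):
    d=pickle.load(open(n+".pkl","rb"));C=cloud(d);p=np.array([.5679,.2598,.0073])
    k=(abs(C[...,0]-p[0])<.03)&(abs(C[...,1]-p[1])<.03)&(C[...,2]>.006)&(C[...,2]<.09)&(d["frame"].mean(2)<90)
    P=C[k];P=P[P[:,2].argsort()];print(n,P[:8].round(3).tolist(),proj(d,p))
E
```

```text
scene 0 (np.float64(321.6), np.float64(201.4))
scene 0.02 (np.float64(322.2), np.float64(198.1))
scene 0.04 (np.float64(322.7), np.float64(194.7))
[[0.587, 0.193, 0.004], [0.592, 0.213, 0.004], [0.592, 0.202, 0.005], [0.588, 0.2, 0.006], [0.592, 0.198, 0.007], [0.591, 0.202, 0.01], [0.592, 0.194, 0.01], [0.593, 0.204, 0.011], [0.594, 0.207, 0.011], [0.551, 0.188, 0.012], [0.594, 0.211, 0.015], [0.577, 0.2, 0.017]]
[[-0.005 -0.004  0.048  0.046  0.079  0.089  0.082  0.08   0.116]
 [ 0.003  0.006  0.038  0.037  0.071  0.08   0.08   0.081  0.123]
 [ 0.006  0.007  0.011  0.011  0.053  0.06   0.086  0.104  0.113]
 [ 0.005  0.012  0.007  0.014  0.046  0.048  0.081  0.088  0.017]
 [ 0.006  0.008  0.008  0.012  0.041  0.042  0.019  0.015  0.018]
 [ 0.007  0.008  0.002  0.005  0.013  0.016  0.011  0.021  0.016]
 [ 0.006  0.004  0.007  0.004  0.013  0.016  0.008  0.01   0.005]
 [ 0.004  0.005  0.008  0.001  0.007  0.006 -0.001  0.003  0.006]
 [-0.001  0.002 -0.    -0.003 -0.003  0.     0.001  0.001 -0.002]]
[[138. 138. 101.  27.  14.  23.  28.  38.  42.]
 [135. 129.  91.  31.  30.  26.  29.  3
[... 521 characters left out ...]
.221, 0.003], [0.556, 0.227, 0.003], [0.547, 0.16, 0.004], [0.576, 0.165, 0.004], [0.578, 0.222, 0.005], [0.581, 0.222, 0.005], [0.547, 0.164, 0.005], [0.593, 0.22, 0.005], [0.576, 0.155, 0.006], [0.567, 0.226, 0.007], [0.561, 0.226, 0.007]]
scene2 [[0.556, 0.256, 0.027], [0.558, 0.25, 0.033], [0.557, 0.258, 0.033], [0.582, 0.252, 0.035], [0.579, 0.249, 0.038], [0.585, 0.253, 0.038], [0.559, 0.253, 0.038], [0.557, 0.257, 0.039]] (np.float64(341.0), np.float64(193.6))
side2 [[0.548, 0.266, 0.033], [0.551, 0.268, 0.035], [0.575, 0.272, 0.036], [0.586, 0.267, 0.037], [0.554, 0.272, 0.037], [0.575, 0.27, 0.037], [0.577, 0.273, 0.038], [0.556, 0.272, 0.038]] (np.float64(273.1), np.float64(292.5))
```

The dark fingers' lowest points are at about 27–33 mm and the grey tips at about 20 mm, against a TCP height of 7 mm. With the jaws partly open the tips sit well behind the TCP, so they skimmed over the wedge and it is unmoved. I'll back off, shut the fingers so the tips reach the TCP, and check.

```bash
python3 -m crank '[[0,0,-0.015,0,0,0],[0,0,-0.035,0,0,0],[0.03,0,-0.035,0,0,0],[0.06,0,-0.035,0,0,0],[0.078,0,-0.035,0,0,0],[0.078,0,-0.025,0,0,0],[0.078,0,-0.01,0,0,0],[0.078,0,0.001,0,0,0],[0.078,0,0.001,0,0,0]]' 0
python3 - <<'E'
from h import *
s=manip.get_state();p=s["position"];print(p,s["width"],s["contact_force"].round(2))
o=[]
for n,(r0,c0) in dict(side=(245,223),scene=(145,290)).items():
    d=grab(n);C=cloud(d);q=np.linalg.inv(d["T"])@np.r_[p,1];K=d["intrinsics"]
    u=K[0,0]*q[0]/-q[2]+K[0,2];v=K[1,1]*-q[1]/-q[2]+K[1,2];print(n,u,v)
    a=cv2.resize(d["frame"][r0:r0+75,c0:c0+50+50],None,fx=7,fy=7,interpolation=cv2.INTER_CUBIC)
    cv2.circle(a,(int((u-c0+.5)*7),int((v-r0+.5)*7)),3,(0,0,255),-1);o.append(a[:,150:550])
cv2.imwrite("pics/tip.png",np.hstack(o))
E
```

```text
clock: 6.88
position: [0.5665, 0.2617, 0.0044]
ee_rot: [-0.0, 0.696, 0.718, -0.002]
contact_force: [0.3, 0.2, 0.7]
width: -0.0004
[0.56649531 0.26167541 0.00435547] -0.0004193666716351941 [0.3  0.15 0.7 ]
side 273.55349943792567 293.7164646703663
scene 341.19467437395264 193.56042710123572
```

View pics/tip.png

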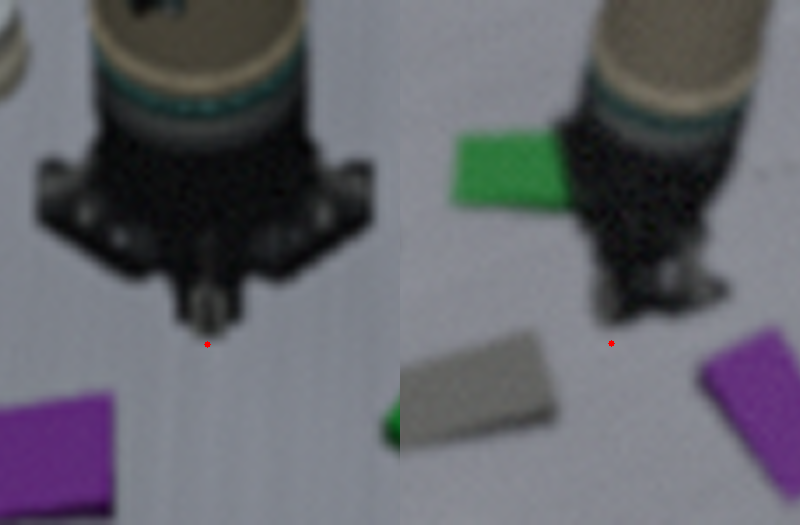

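With the fingers shut the tip sits about 2 px above the projected TCP in both views, at side crop (207,335) and scene crop (610,322). That puts it about 10 mm above the table. I'll lower 3 mm and push, with a force check part-way.

```bash
python3 -m crank '[[0,0,0.0015,0,0,0],[0,0,0.003,0,0,0],[0,0,0.003,0,0,0]]'
python3 -m crank '[[-0.006,0,0,0,0,0],[-0.012,0,0,0,0,0],[-0.017,0,0,0,0,0],[-0.021,0,0,0,0,0],[-0.025,0,0,0,0,0],[-0.029,0,0,0,0,0],[-0.033,0,0,0,0,0],[-0.037,0,0,0,0,0],[-0.037,0,0,0,0,0]]'
python3 m.py p2
```

```text
clock: 7.35
position: [0.5677, 0.2624, 0.0029]
ee_rot: [0.001, 0.696, 0.718, -0.0]
contact_force: [0.4, 0.0, -0.3]
width: 0.0001
clock: 8.48
position: [0.5688, 0.2251, 0.0029]
ee_rot: [0.001, 0.696, 0.718, -0.0]
contact_force: [0.7, 0.4, -1.0]
width: 0.0003
[0.5689 0.2253 0.0029] [ 0.72 -0.08  0.07]
[311 195  22  15 207] [321.42512077 201.83574879]
[ 0.9073 -0.0276] [0.0729 0.8416] 57.8 [[0.5317999720573425, 0.16580000519752502], [1.24399995803833, -0.2824999988079071], [1.2827999591827393, -0.22089999914169312], [0.5705999732017517, 0.227400004863739]]
pad 71 [0.5701 0.0635 0.0442]
```

View pics/p2.png

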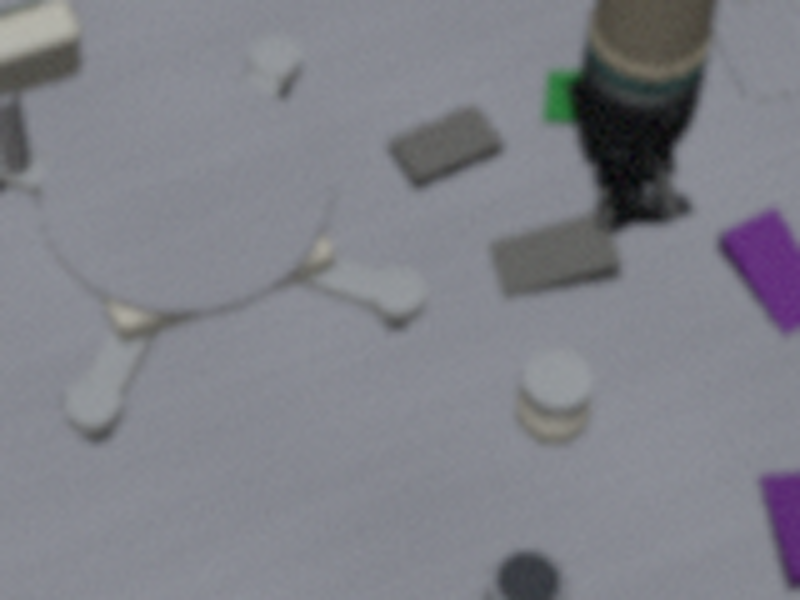

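The tip is at crop (605,225), right at the wedge's back corner, and the wedge has not moved yet. I'll push 14 mm more and track the thin end numerically in both fixed cameras.

```bash
cat > t.py <<'E'
from h import *
s=manip.get_state();print("tcp",s["position"].round(4),"F",s["contact_force"].round(2),"t",round(s["clock"],2))
def comp(d,box):
    f=d["frame"].astype(int);g=cv2.blur(d["frame"],(1,1)).astype(int).mean(2);m=((g>80)&(g<113)&(f.max(2)-f.min(2)<22)).astype(np.uint8)
    M=np.zeros_like(m);r0,r1,c0,c1=box;M[r0:r1,c0:c1]=m[r0:r1,c0:c1]
    M=cv2.morphologyEx(M,cv2.MORPH_OPEN,np.ones((3,3)))
    n,l,st,ce=cv2.connectedComponentsWithStats(M)
    return l,st,ce
for n,box in (("scene",(188,225,285,345)),("side",(235,300,260,300))):
    d=grab(n);l,st,ce=comp(d,box)
    for i in range(1,len(st)):
        if st[i,4]<60: continue
        c=cv2.findContours((l==i).astype(np.uint8),0,1)[0][0]; b=cv2.boxPoints(cv2.minAreaRect(c))
        print(n,st[i].tolist(),[ray(d,u,v,.01)[:2].round(3).tolist() for u,v in b])
        v,u=np.where(l==i);P=np.array([ray(d,a,e,.011)[:2] for a,e in zip(u,v)]);
        cc=P.mean(0);w,V=np.linalg.eigh(np.cov((P-cc).T));a=V[:,1]*-np.sign(V[1,1])
        t=(P-cc)@a;print("   c",cc.round(4),"heading",np.degrees(np.arctan2(a[1],a[0])).round(1),"thin",(cc+a*np.percentile(t,99.5)).round(4),"len",np.ptp(t).round(3))
E
python3 t.py
python3 -m crank '[[-0.004,0,0,0,0,0],[-0.007,0,0,0,0,0],[-0.011,0,0,0,0,0],[-0.014,0,0,0,0,0],[-0.014,0,0,0,0,0]]'
python3 t.py
```

```text
tcp [0.5689 0.2253 0.0029] F [ 0.72 -0.08  0.07] t 8.53
scene [309, 193, 24, 16, 260] [[0.542, 0.145], [0.548, 0.23], [0.595, 0.219], [0.588, 0.135]]
   c [0.5675 0.1801] heading -90.3 thin [0.5673 0.1391] len 0.088
clock: 9.25
position: [0.5693, 0.2112, 0.003]
ee_rot: [0.001, 0.696, 0.718, -0.0]
contact_force: [0.3, -0.3, -0.2]
width: -0.0005
tcp [0.5693 0.2112 0.003 ] F [ 0.3  -0.27 -0.17] t 9.25
scene [309, 194, 24, 15, 241] [[0.542, 0.146], [0.549, 0.228], [0.597, 0.216], [0.59, 0.135]]
   c [0.569  0.1766] heading -95.3 thin [0.5656 0.1401] len 0.083
```

The wedge still hasn't moved, so the tip must be higher than 20 mm. I'll measure the fingertip in the tool frame with the wrist depth.

```bash
python3 - <<'E'
from h import *
import pickle
d=grab("wrist");d["T"]=d["mount"];C=cloud(d);z=d["range_z"]
s=manip.get_state();print(s["position"].round(4),s["width"])
k=(z>0)&(abs(C[...,1])<.03)&(C[...,0]>-.03)&(C[...,0]<.04)
print("z hist",np.histogram(C[k][:,2],bins=np.arange(-.12,.012,.006)))
for y in(-.012,-.006,0,.006,.012):
  q=k&(abs(C[...,1]-y)<.002)
  P=C[q];P=P[P[:,0].argsort()];print(y,P[::max(1,len(P)//14)][:,[0,2]].round(3).tolist())
cv2.imwrite("pics/w3.png",cv2.resize(d["frame"],None,fx=1.4,fy=1.4))
d=pickle.load(open("w1.pkl","rb"));d["T"]=d["mount"];C=cloud(d)
k=(C[...,2]<.1)&(C[...,2]>-.1)&(d["range_z"]>0);P=C[k];print("open: z max",np.percentile(P[:,2],[50,95,99.5]).round(4),P[P[:,2].argsort()][-5:].round(4))
E
```

```text
[0.5693 0.2115 0.003 ] 0.00030942205355997325
z hist (array([2104, 2872, 4532, 2900, 1937, 1386, 1867, 3833, 2203,  681,  823,
        429,  474,  436,  379,  212,   28, 2395,  631,  350, 7673]), array([-1.20000000e-01, -1.14000000e-01, -1.08000000e-01, -1.02000000e-01,
       -9.60000000e-02, -9.00000000e-02, -8.40000000e-02, -7.80000000e-02,
       -7.20000000e-02, -6.60000000e-02, -6.00000000e-02, -5.40000000e-02,
       -4.80000000e-02, -4.20000000e-02, -3.60000000e-02, -3.00000000e-02,
       -2.40000000e-02, -1.80000000e-02, -1.20000000e-02, -6.00000000e-03,
        1.11022302e-16,  6.00000000e-03]))
-0.012 [[0.0, -0.014], [0.008, -0.048], [0.012, -0.075], [0.013, -0.073], [0.016, -0.018], [0.017, -0.096], [0.017, -0.102], [0.018, -0.099], [0.018, -0.097], [0.018, -0.09], [0.018, -0.103], [0.02, -0.116], [0.02, -0.115], [0.025, 0.002], [0.04, 0.003]]
-0.006 [[0.002, -0.014], [0.011, -0.107], [0.012, -0.045], [0.012, -0.07], [0.013, -0.074], [0.014, -0.066], [0.016, -0.113], [0.017, -0.086], [0.017, -0.095], [0.018, -0.11], [0.018, -0.1], [0.018, -0.104], [0.02, -0.116], [0.024,
[... 267 characters left out ...]
039, 0.003]]
0.006 [[-0.007, -0.069], [0.01, -0.095], [0.011, -0.049], [0.012, -0.05], [0.012, -0.103], [0.012, -0.102], [0.013, -0.083], [0.013, 0.003], [0.015, -0.09], [0.017, -0.114], [0.017, -0.104], [0.018, -0.106], [0.018, -0.098], [0.023, 0.004], [0.04, 0.003]]
0.012 [[0.001, -0.014], [0.008, -0.042], [0.011, -0.008], [0.013, -0.062], [0.013, -0.076], [0.017, -0.106], [0.017, -0.098], [0.017, -0.108], [0.018, -0.102], [0.018, -0.099], [0.018, -0.109], [0.019, -0.113], [0.02, -0.117], [0.025, 0.003], [0.04, 0.004]]
open: z max [-0.0872 -0.0467 -0.0364] [[ 0.0017 -0.0422 -0.0339]
 [-0.0002 -0.0424 -0.0339]
 [ 0.0026 -0.0426 -0.0339]
 [ 0.0059 -0.0423 -0.0338]
 [ 0.0057  0.0437 -0.0334]]
```

View pics/w3.png

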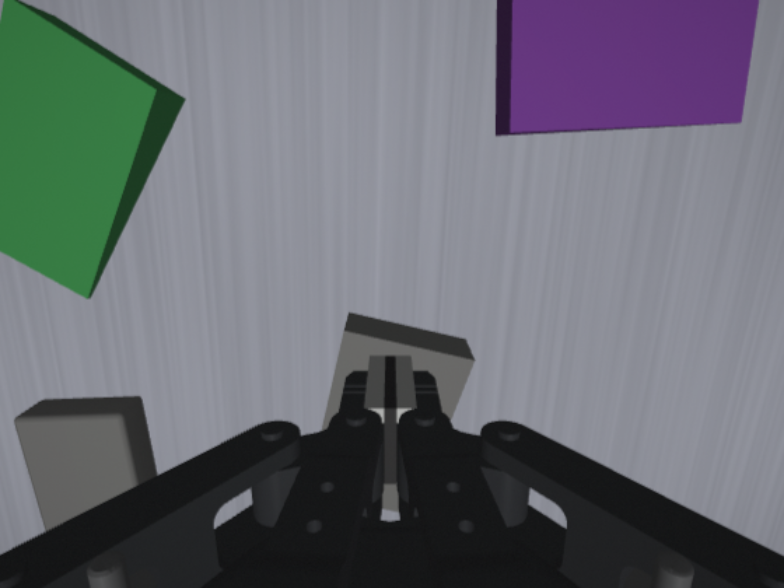

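The wrist view shows the shut tips at (390,385) hovering over the wedge, whose back edge runs from (349,330) to (474,358). Depth puts the true tip about 22 mm short of the stated TCP (34 mm when open, which fits the 13 mm swing). From here I'll use tip = TCP − 22 mm: back off, drop to TCP z = −0.010 so the tip is at about 12 mm, check the force, then push.

```bash
python3 -m crank '[[0.02,0,-0.004,0,0,0],[0.04,0,-0.004,0,0,0],[0.052,0,-0.002,0,0,0],[0.052,0,0.004,0,0,0],[0.052,0,0.008,0,0,0],[0.052,0,0.011,0,0,0],[0.052,0,0.013,0,0,0],[0.052,0,0.013,0,0,0]]'
python3 -m crank '[[-0.006,0,0,0,0,0],[-0.012,0,0,0,0,0],[-0.017,0,0,0,0,0],[-0.021,0,0,0,0,0],[-0.025,0,0,0,0,0],[-0.029,0,0,0,0,0],[-0.033,0,0,0,0,0],[-0.037,0,0,0,0,0],[-0.041,0,0,0,0,0],[-0.045,0,0,0,0,0],[-0.045,0,0,0,0,0]]'
cat > w.py <<'E'
from h import *
# wrist: dark-grey wedge pieces near fingers -> points by depth
d=grab("wrist");C=cloud(d);f=d["frame"].astype(int);g=f.mean(2);s=manip.get_state();p=s["position"]
z=C[...,2];k=(z>.002)&(z<.0225)&(g<125)&(f.max(2)-f.min(2)<15)&(abs(C[...,0]-p[0])<.045)&(abs(C[...,1]-p[1])<.05)
k=cv2.morphologyEx(k.astype(np.uint8),cv2.MORPH_OPEN,np.ones((3,3)));n,l,st,ce=cv2.connectedComponentsWithStats(k)
for i in range(1,n):
    if st[i,4]<60: continue
    P=C[l==i];print(st[i].tolist(),"x",np.percentile(P[:,0],[1,99]).round(4),"y",np.percentile(P[:,1],[1,99]).round(4),"z",np.percentile(P[:,2],[1,99]).round(4))
P=C[k>0]
if len(P)>100:
    b=[];e=np.arange(P[:,0].min(),P[:,0].max(),.003)
    for a in e: 
        q=P[(P[:,0]>=a)&(P[:,0]<a+.003)]
        if len(q)>8: b.append((a+.0015,np.percentile(q[:,1],98)))
    b=np.array(b);print("back edge",b.round(4).tolist())
E
python3 w.py; python3 t.py
```

```text
clock: 10.4
position: [0.5678, 0.2631, -0.0102]
ee_rot: [0.0, 0.697, 0.718, -0.0]
contact_force: [0.1, 0.1, 0.5]
width: -0.0001
clock: 11.78
position: [0.5691, 0.2177, -0.0102]
ee_rot: [0.0, 0.697, 0.717, -0.0]
contact_force: [-0.4, -0.3, -0.4]
width: -0.0003
[264, 254, 30, 8, 222] x [0.5631 0.5758] y [0.2287 0.2299] z [0.0135 0.0223]
[250, 265, 13, 5, 61] x [0.5572 0.5624] y [0.2244 0.2255] z [0.0166 0.0222]
[295, 265, 13, 6, 62] x [0.5767 0.5818] y [0.2248 0.2261] z [0.0168 0.022 ]
[321, 295, 19, 15, 192] x [0.5912 0.599 ] y [0.2013 0.2031] z [0.0024 0.0137]
[273, 346, 12, 20, 221] x [0.5683 0.5739] y [0.1681 0.1819] z [0.0112 0.0154]
back edge [[0.5586, 0.2253], [0.5616, 0.2291], [0.5646, 0.2297], [0.5676, 0.2296], [0.5706, 0.2296], [0.5736, 0.2299], [0.5766, 0.2297], [0.5796, 0.2261], [0.5916, 0.2032], [0.5946, 0.2029], [0.5976, 0.2023]]
tcp [ 0.5691  0.2179 -0.0102] F [ 0.61 -0.21  0.14] t 11.82
scene [304, 195, 25, 17, 280] [[0.548, 0.124], [0.548, 0.213], [0.597, 0.204], [0.595, 0.117]]
   c [0.5707 0.1629] heading -85.7 thin [0.5738 0.1211] len 0.09
```

The wedge now moves, with the thin end at about y = 0.121, and it is rotating toward -90°. Continuing.

```bash
python3 -m crank '[[-0.004,0,0,0,0,0],[-0.008,0,0,0,0,0],[-0.012,0,0,0,0,0],[-0.016,0,0,0,0,0],[-0.020,0,0,0,0,0],[-0.02,0,0,0,0,0]]'
python3 w.py; python3 t.py
```

```text
clock: 12.68
position: [0.5698, 0.1976, -0.0102]
ee_rot: [0.001, 0.697, 0.717, -0.0]
contact_force: [0.2, -0.1, 0.0]
width: -0.0001
[264, 254, 30, 8, 214] x [0.5637 0.5764] y [0.2087 0.2098] z [0.0133 0.0223]
[250, 265, 13, 6, 66] x [0.5579 0.5631] y [0.2044 0.2056] z [0.0167 0.0224]
[295, 265, 13, 6, 63] x [0.5772 0.5825] y [0.2051 0.2061] z [0.017  0.0221]
[316, 291, 26, 20, 342] x [0.5895 0.5998] y [0.1842 0.1857] z [0.0026 0.0188]
[273, 346, 12, 20, 218] x [0.569  0.5746] y [0.1483 0.1613] z [0.0114 0.015 ]
back edge [[0.5594, 0.2055], [0.5624, 0.2092], [0.5654, 0.2096], [0.5684, 0.2096], [0.5714, 0.2097], [0.5744, 0.2098], [0.5774, 0.2096], [0.5804, 0.2061], [0.5894, 0.1858], [0.5924, 0.1856], [0.5954, 0.1855], [0.5984, 0.1854]]
tcp [ 0.5698  0.1978 -0.0102] F [ 0.01  0.67 -0.15] t 12.72
scene [299, 197, 25, 19, 293] [[0.555, 0.103], [0.548, 0.191], [0.598, 0.186], [0.603, 0.099]]
   c [0.5749 0.1436] heading -79.9 thin [0.5827 0.1002] len 0.095
```

The wedge is now nearly square to the pusher: back edge at y = 0.186, right corner at x = 0.600, axis at x ≈ 0.577. I'll advance 38 mm, drifting 5 mm sideways to centre it on the foot, and stop before the expected contact.

```bash
python3 -m crank '[[-0.004,-0.0005,0,0,0,0],[-0.008,-0.001,0,0,0,0],[-0.012,-0.0015,0,0,0,0],[-0.016,-0.002,0,0,0,0],[-0.02,-0.0025,0,0,0,0],[-0.024,-0.003,0,0,0,0],[-0.028,-0.0035,0,0,0,0],[-0.032,-0.004,0,0,0,0],[-0.035,-0.0045,0,0,0,0],[-0.038,-0.005,0,0,0,0],[-0.038,-0.005,0,0,0,0]]'
python3 w.py; python3 t.py
```

```text
clock: 14.2
position: [0.5659, 0.1597, -0.0101]
ee_rot: [0.001, 0.697, 0.717, -0.0]
contact_force: [0.4, -0.0, 0.8]
width: 0.0001
[264, 254, 30, 8, 228] x [0.5598 0.5725] y [0.1707 0.172 ] z [0.0135 0.0224]
[249, 265, 14, 6, 64] x [0.5536 0.5592] y [0.1665 0.1676] z [0.0173 0.0222]
[295, 265, 13, 5, 61] x [0.5733 0.5785] y [0.167  0.1681] z [0.017  0.0223]
[314, 282, 31, 29, 620] x [0.5844 0.5958] y [0.1471 0.1524] z [0.0023 0.0209]
[273, 346, 12, 19, 214] x [0.5651 0.5707] y [0.1101 0.1234] z [0.0111 0.0152]
back edge [[0.555, 0.1676], [0.558, 0.1675], [0.561, 0.1715], [0.564, 0.1718], [0.567, 0.1717], [0.57, 0.1718], [0.573, 0.1717], [0.576, 0.1681], [0.579, 0.1681], [0.585, 0.1515], [0.588, 0.1517], [0.591, 0.1522], [0.594, 0.1524], [0.597, 0.1524]]
tcp [ 0.5659  0.1598 -0.0101] F [0.6  0.11 0.13] t 14.25
scene [287, 201, 28, 20, 290] [[0.568, 0.054], [0.545, 0.151], [0.593, 0.154], [0.614, 0.058]]
   c [0.5786 0.1072] heading -74.3 thin [0.5913 0.0618] len 0.098
```

The wedge came out at about -86° with the thin end near (0.579, 0.071), roughly 7 mm to the +x side of the foot. I'll back off, shift the pusher to +x, turn it to -95° and nudge the wedge round before contact.

```bash
python3 -m crank '[[0.006,0,0,0,0,0],[0.010,0.008,0,0,0,3.5],[0.010,0.015,0,0,0,7],[0.010,0.015,0,0,0,7],[0.010,0.015,0,0,0,7]]'
python3 -m crank '[[-0.005,0,0,0,0,0],[-0.009,0,0,0,0,0],[-0.012,0,0,0,0,0],[-0.015,0,0,0,0,0],[-0.018,0,0,0,0,0],[-0.018,0,0,0,0,0]]'
python3 w.py; python3 t.py
```

```text
clock: 14.98
position: [0.5801, 0.1706, -0.0103]
ee_rot: [0.0, 0.739, 0.674, -0.0]
contact_force: [0.0, -0.7, -0.4]
width: -0.0002
clock: 15.72
position: [0.5785, 0.1524, -0.0102]
ee_rot: [0.0, 0.739, 0.674, -0.0]
contact_force: [1.1, 0.6, 0.0]
width: 0.0003
[264, 254, 30, 8, 223] x [0.5738 0.5864] y [0.163  0.1648] z [0.013  0.0223]
[250, 265, 13, 6, 64] x [0.5675 0.5727] y [0.1604 0.1614] z [0.017  0.0222]
[222, 295, 16, 15, 143] x [0.5506 0.557 ] y [0.1376 0.1391] z [0.0024 0.014 ]
[273, 346, 12, 20, 219] x [0.572  0.5779] y [0.1029 0.1167] z [0.0113 0.0156]
back edge [[0.5519, 0.1388], [0.5549, 0.139], [0.5579, 0.1391], [0.5669, 0.1613], [0.5699, 0.1614], [0.5729, 0.1647], [0.5759, 0.1646], [0.5789, 0.1646], [0.5819, 0.1642], [0.5849, 0.164], [0.5879, 0.1611], [0.5909, 0.1593]]
tcp [ 0.5785  0.1525 -0.0102] F [ 0.45  0.81 -0.34] t 15.78
scene [290, 202, 23, 20, 257] [[0.573, 0.053], [0.54, 0.138], [0.586, 0.147], [0.618, 0.063]]
   c [0.579  0.1023] heading -68.7 thin [0.5962 0.0583] len 0.09
```

The left back corner is at (0.5505, 0.139) and the pusher touches the right half, so the heading is about -89° and the lateral offset about 3 mm. I'll creep in now, watching the force.

```bash
cat > f.py <<'E'
from h import *
F=[];
for i in range(4):
    viewer.get_image("wrist");s=manip.get_state();F.append(s["contact_force"])
print("F",np.mean(F,0).round(2),"sd",np.std(F,0).round(2),s["position"].round(4),"t",round(s["clock"],2))
E
python3 f.py
python3 -m crank '[[-0.001,0,0,0,0,0],[-0.002,0,0,0,0,0],[-0.003,0,0,0,0,0],[-0.004,0,0,0,0,0]]'; python3 f.py
python3 w.py
```

```text
F [-0.33 -0.14  0.06] sd [0.33 0.35 0.23] [ 0.5785  0.1527 -0.0102] t 16.07
clock: 16.58
position: [0.5787, 0.1497, -0.01]
ee_rot: [0.0, 0.739, 0.674, 0.001]
contact_force: [1.0, 6.3, -1.3]
width: -0.0
F [0.91 4.97 0.33] sd [0.6  0.48 0.36] [ 0.5787  0.1497 -0.01  ] t 16.77
[264, 254, 30, 8, 215] x [0.574  0.5866] y [0.1602 0.1622] z [0.0134 0.0223]
[251, 265, 12, 6, 62] x [0.568  0.5729] y [0.1574 0.1588] z [0.017  0.0223]
[222, 293, 19, 17, 191] x [0.5509 0.5588] y [0.1358 0.1373] z [0.0023 0.0155]
[273, 346, 12, 21, 225] x [0.5721 0.5781] y [0.0999 0.1136] z [0.0113 0.0152]
back edge [[0.5524, 0.137], [0.5554, 0.1374], [0.5584, 0.1373], [0.5674, 0.1588], [0.5704, 0.1586], [0.5734, 0.1622], [0.5764, 0.162], [0.5794, 0.1618], [0.5824, 0.1614], [0.5854, 0.1611], [0.5884, 0.157], [0.5914, 0.157]]
```

Contact at 5 N, with the thin end about 10 mm past the foot's centre. I'll press slightly harder, to about 6 N, and check the pad hasn't moved.

```bash
python3 -m crank '[[-0.0008,0,0,0,0,0],[-0.0013,0,0,0,0,0],[-0.0013,0,0,0,0,0]]'; python3 f.py
python3 -m crank '[[0.005,0,0,0,0,0],[0.02,0,0,0,0,0],[0.04,0,-0.03,0,0,0],[0.05,0,-0.08,0,0,0],[0.05,0,-0.13,0,0,0],[0.05,0,-0.18,0,0,0],[0.05,0,-0.22,0,0,0],[0.05,0,-0.22,0,0,0]]' - ; python3 - <<'E'
from h import *
d=grab("wrist");C=cloud(d);f=d["frame"].astype(int);g=f.mean(2);print(manip.get_state()["position"].round(4))
k=(abs(C[...,2]-.044)<.004)&(abs(C[...,0]-.572)<.03)&(C[...,1]>.05)&(abs(C[...,1]-.068)<.03)
P=C[k];print("pad",len(P),P.min(0).round(4),P.max(0).round(4))
k=(C[...,2]>.002)&(C[...,2]<.023)&(g<118)&(f.max(2)-f.min(2)<15)&(abs(C[...,0]-.572)<.05)&(abs(C[...,1]-.11)<.06)
k=cv2.morphologyEx(k.astype(np.uint8),cv2.MORPH_OPEN,np.ones((3,3)));n,l,st,ce=cv2.connectedComponentsWithStats(k);i=1+st[1:,4].argmax()
P=C[l==i];r=cv2.minAreaRect(P[:,:2].astype(np.float32));print("wedge",np.round(r[0],4),np.round(r[1],4),r[2],cv2.boxPoints(r).round(4).tolist())
v=P[:,:2];print(st[i])
cv2.imwrite("pics/w4.png",cv2.resize(d["frame"][200:420,150:450],None,fx=2.6,fy=2.6,interpolation=cv2.INTER_CUBIC))
E
```

```text
clock: 17.2
position: [0.5791, 0.1492, -0.0097]
ee_rot: [0.0, 0.739, 0.674, 0.002]
contact_force: [0.8, 6.4, 0.7]
width: -0.0001
F [0.72 5.89 0.33] sd [0.52 0.31 0.42] [ 0.5791  0.1493 -0.0098] t 17.4
clock: 18.4
position: [0.5852, 0.1994, 0.2144]
ee_rot: [0.002, 0.739, 0.674, 0.005]
contact_force: [-0.2, 0.1, 0.8]
width: -0.0001
[0.5837 0.199  0.2119]Traceback (most recent call last):
  File "<stdin>", line 4, in <module>
    return umr_minimum(a, axis, None, out, keepdims, initial, where)
ValueError: zero-size array to reduction operation minimum which has no identity
```

```bash
python3 -m crank '[[0.01,0.02,-0.03,0,0,0],[0.03,0.045,-0.07,0,0,0],[0.03,0.045,-0.07,0,0,0],[0.03,0.045,-0.07,0,0,0]]'; cat > c.py <<'E'
from h import *
import sys
d=grab("wrist");C=cloud(d);f=d["frame"].astype(int);g=f.mean(2);print(manip.get_state()["position"].round(4))
cv2.imwrite("pics/%s.png"%sys.argv[1],cv2.resize(d["frame"][130:420,80:400],None,fx=2,fy=2,interpolation=cv2.INTER_CUBIC))
k=(abs(C[...,2]-.044)<.004)&(abs(C[...,0]-.572)<.022)&(abs(C[...,1]-.068)<.022)
P=C[k];print("pad",len(P));print(P.min(0).round(4),P.max(0).round(4),P.mean(0).round(4)) if len(P) else 0
k=(C[...,2]>.002)&(C[...,2]<.0235)&(g<118)&(f.max(2)-f.min(2)<15)&(abs(C[...,0]-.572)<.05)&(abs(C[...,1]-.11)<.06)
k=cv2.morphologyEx(k.astype(np.uint8),cv2.MORPH_OPEN,np.ones((3,3)));n,l,st,ce=cv2.connectedComponentsWithStats(k)
if n>1:
    i=1+st[1:,4].argmax();P=C[l==i];r=cv2.minAreaRect(P[:,:2].astype(np.float32));print("wedge",st[i],np.round(r[1],4),cv2.boxPoints(r).round(4).tolist())
E
python3 c.py w4
```

```text
clock: 18.95
position: [0.6296, 0.2243, 0.2795]
ee_rot: [-0.0, 0.739, 0.674, 0.0]
contact_force: [0.1, 0.3, -0.4]
width: -0.0002
[0.6292 0.2241 0.2794]
pad 118
[0.5506 0.055  0.04  ] [0.5703 0.0842 0.0453] [0.5604 0.073  0.0431]
wedge [ 227  235   37   48 1132] [0.0452 0.066 ] [[0.5512999892234802, 0.13680000603199005], [0.5566999912261963, 0.07100000232458115], [0.6018000245094299, 0.0746999979019165], [0.5964000225067139, 0.1404999941587448]]
```

View pics/w4.png

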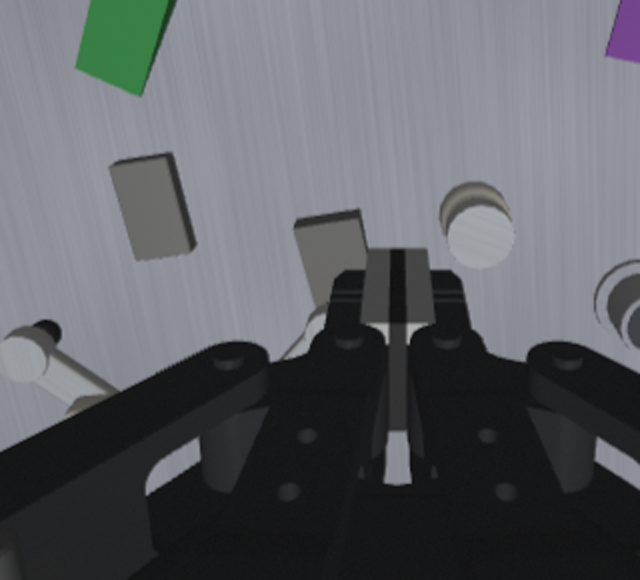

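This was my last picture. The wedge at (330,255) lies under the pad at (318,325), its back edge is square to the arm, and the block at (152,205) and jar at (478,235) are untouched. Depth gives heading -85° and the axis about 7 mm off the foot's centre, well inside the 22.5 mm half-width. Next I'll check numerically that the scale hasn't moved and refine the pad centre for the press.

```bash
python3 - <<'E'
from h import *
import pickle
old=pickle.load(open("scene2.pkl","rb"));new=grab("scene")
r=cv2.imread("pics/scene.png");g=lambda a,y0,y1,x0,x1:np.float32(cv2.cvtColor(a[y0:y1,x0:x1],cv2.COLOR_BGR2GRAY))
for nm,b in dict(short=(198,220,268,304),leg2=(205,245,215,255),display=(145,195,185,228),backfoot=(152,175,255,276),block=(168,192,284,314)).items():
    t,c0=(b[0]+3,b[1]-3,b[2]+3,b[3]-3),0
    R_=cv2.matchTemplate(g(new["frame"],*b),g(r,*t),cv2.TM_CCOEFF_NORMED);print(nm,"corr",R_.max().round(3),"shift",np.array(cv2.minMaxLoc(R_)[3])-3, "sub",cv2.phaseCorrelate(g(r,*b),g(new["frame"],*b)))
for n in("scene","side"):
    d=grab(n) if n=="side" else new;C=cloud(d);hf=[]
    k=((C[...,2]>.038)&(C[...,2]<.051)&(np.hypot(C[...,0]-.571,C[...,1]-.066)<.025))
    v,u=np.where(k);P=np.array([ray(d,a,e,.044)[:2] for a,e in zip(u,v)]);print(n,"pad",len(P),P.mean(0).round(4) if len(P) else 0,P.max(0).round(4) if len(P) else 0)
E
```

```text
short corr 0.684 shift [0 0] sub ((0.7564244752080285, 0.41811254062872116), 0.4670590413389383)
leg2 corr 0.985 shift [0 0] sub ((-0.10289981481065524, 0.22695240393720084), 0.9420666605234146)
display corr 0.997 shift [0 0] sub ((0.592553352591235, 0.12948949005614452), 0.9015461061265734)
backfoot corr 0.986 shift [0 0] sub ((0.014774954242010807, -0.011129945061741253), 1.0480777211487293)
block corr 0.995 shift [0 0] sub ((0.05303895909121792, -0.10313540501244134), 1.122564536333084)
scene pad 91 [0.5697 0.0623] [0.5874 0.0803]
side pad 99 [0.567  0.0689] [0.5863 0.0895]
```

The scale and block show no shift (correlation ≥ 0.985, zero pixels). The short-foot patch differs only because the wedge is now there. The pad is at about (0.571, 0.067). Moving above it, with a vertical descent.

```bash
python3 -m crank '[[-0.05,-0.014,0.03,0,0,0],[-0.10,-0.028,0.06,0,0,0],[-0.15,-0.04,0.09,0,0,0],[-0.162,-0.044,0.13,0,0,0],[-0.162,-0.044,0.18,0,0,0],[-0.162,-0.044,0.21,0,0,0],[-0.162,-0.044,0.23,0,0,0],[-0.162,-0.044,0.24,0,0,0],[-0.162,-0.044,0.244,0,0,0],[-0.162,-0.044,0.244,0,0,0]]' 0; python3 f.py
```

```text
clock: 20.35
position: [0.5712, 0.067, 0.0362]
ee_rot: [0.0, 0.739, 0.674, 0.001]
contact_force: [-0.0, -0.2, 0.2]
width: -0.0001
F [ 0.04 -0.07  0.4 ] sd [0.26 0.25 0.24] [0.5715 0.0671 0.0366] t 20.55
```

```bash
python3 -m crank '[[0,0,0.003,0,0,0],[0,0,0.006,0,0,0],[0,0,0.009,0,0,0],[0,0,0.011,0,0,0],[0,0,0.011,0,0,0]]'; python3 f.py;  python3 -m crank '[[0,0,0.001,0,0,0],[0,0,0.002,0,0,0],[0,0,0.003,0,0,0],[0,0,0.003,0,0,0]]'; python3 f.py
```

```text
clock: 21.18
position: [0.5714, 0.0671, 0.0253]
ee_rot: [0.0, 0.739, 0.674, 0.001]
contact_force: [0.0, 0.4, -0.3]
width: 0.0001
F [ 0.03  0.02 -0.14] sd [0.36 0.35 0.35] [0.5717 0.0671 0.0257] t 21.38
clock: 21.88
position: [0.5717, 0.0671, 0.0229]
ee_rot: [0.001, 0.739, 0.674, 0.001]
contact_force: [-0.8, -0.1, 1.9]
width: -0.0003
F [-0.64  0.08  2.61] sd [0.28 0.51 0.38] [0.5717 0.0671 0.0229] t 22.07
```

Contact came where predicted, at TCP 0.023 m, which puts the tip at 45 mm. Now pressing firmly in small steps.

```bash
python3 -m crank '[[0,0,0.001,0,0,0],[0,0,0.002,0,0,0],[0,0,0.002,0,0,0]]'; python3 f.py;  python3 -m crank '[[0,0,0.0025,0,0,0],[0,0,0.0035,0,0,0],[0,0,0.0035,0,0,0]]'; python3 f.py
```

```text
clock: 22.45
position: [0.5718, 0.0671, 0.0227]
ee_rot: [0.001, 0.739, 0.674, 0.002]
contact_force: [-3.5, 1.0, 13.2]
width: -0.0002
F [-3.65  0.08 13.21] sd [0.66 0.45 0.25] [0.5719 0.0671 0.0227] t 22.65
clock: 23.02
position: [0.572, 0.0671, 0.0225]
ee_rot: [0.002, 0.739, 0.674, 0.002]
contact_force: [-7.3, -0.5, 22.9]
width: -0.0001
F [-6.54  0.11 22.93] sd [0.09 0.26 0.09] [0.5719 0.0671 0.0225] t 23.23
```

At 23 N the corner gives only about 0.4 mm, including arm compliance, so it is firm. Releasing and moving clear.

```bash
python3 -m crank '[[0,0,-0.002,0,0,0],[0,0,-0.006,0,0,0],[0,0,-0.03,0,0,0],[0,0,-0.08,0,0,0],[0,0,-0.14,0,0,0],[0.03,0.02,-0.19,0,0,0],[0.09,0.04,-0.24,0,0,0],[0.14,0.06,-0.257,0,0,0],[0.157,0.06,-0.257,0,0,0],[0.157,0.06,-0.257,0,0,0]]'; python3 f.py; python3 c.py w5
python3 - <<'E'
from h import *
new=grab("scene");r=cv2.imread("pics/scene.png");g=lambda a,y0,y1,x0,x1:np.float32(cv2.cvtColor(a[y0:y1,x0:x1],cv2.COLOR_BGR2GRAY))
for nm,b in dict(short=(198,216,272,300),leg2=(205,245,215,255),display=(145,195,185,228),backfoot=(152,175,255,276),block=(168,192,284,314),jar=(215,243,308,335)).items():
    R_=cv2.matchTemplate(g(new["frame"],*b),g(r,b[0]+3,b[1]-3,b[2]+3,b[3]-3),cv2.TM_CCOEFF_NORMED);print(nm,R_.max().round(3),np.array(cv2.minMaxLoc(R_)[3])-3,np.round(cv2.phaseCorrelate(g(r,*b),g(new["frame"],*b))[0],2))
C=cloud(new);k=(abs(C[...,2]-.08)<.008)&(np.hypot(C[...,0]-.469,C[...,1]+.038)<.085);P=C[k];A=np.c_[P[:,:2]-P[:,:2].mean(0),np.ones(len(P))];print("plate tilt deg",np.degrees(np.linalg.lstsq(A,P[:,2],rcond=None)[0][:2]).round(2),P[:,2].mean().round(4),len(P))
E
```

```text
clock: 24.48
position: [0.645, 0.2198, 0.279]
ee_rot: [0.001, 0.738, 0.675, 0.002]
contact_force: [0.0, -0.2, 0.3]
width: 0.0002
F [-0.03 -0.31 -0.58] sd [0.34 0.35 0.46] [0.6442 0.2165 0.2792] t 24.68
[0.6442 0.2164 0.2794]
pad 469
[0.55   0.0462 0.0401] [0.5856 0.085  0.0457] [0.5673 0.0676 0.0432]
wedge [ 215  231   40   49 1405] [0.045  0.0717] [[0.5515999794006348, 0.13689999282360077], [0.5569999814033508, 0.06530000269412994], [0.6018999814987183, 0.06880000233650208], [0.5964000225067139, 0.14030000567436218]]
short 0.819 [0 0] [-0.23  0.47]
leg2 0.985 [0 0] [-0.02  0.14]
display 0.997 [0 0] [0.45 0.02]
backfoot 0.988 [0 0] [-0.01  0.02]
block 0.996 [0 0] [ 0.26 -0.06]
jar 0.99 [0 0] [0.54 0.04]
plate tilt deg [-0.2  -0.09] 0.0797 1782
```

```bash
python3 -c "
from rig import job; print(job.sign_off())"
```

```text
the job is handed in; nothing more can be done
None
```

The wedge is under the short foot, and I handed the job in at about 25 s on the clock. I pushed it in with shut fingers until it resisted at about 5.9 N. Then I pressed the corner pad to 23 N, where the tool sank only about 0.4 mm, and moved clear.

**Last checks:**
- **Wedge:** it did not move when the pad was pressed.
- **Scale:** its plate is level to within 0.2°. Its other visible corners show no whole-pixel shift in the scene camera.
- **Bystanders:** the block and jar show no shift. I did not re-check the others at the end.
- **Arm:** it reads no contact.

**Less than ideal, or in disagreement:**
- **Off-centre wedge:** it sits at about -85°, with the foot 7–11 mm off its centre line. That is still inside its 22.5 mm half-width.
- **Fingertips shorter than stated:** they end about 22 mm short of the given TCP. My first two pushes therefore passed over the wedge without moving it, until I measured and corrected for this.
- **Pad position:** the cameras disagreed on the pad's position by up to 6 mm.
- **Short-foot match:** the image match there was only 0.82, most likely because the wedge is now in that patch.
- **Sideways force while pressing:** the press also put about 6.5 N sideways on the pad. The scale did not slide.

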